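# Empty the used vials into the sharps bin

### The job

Tip all five used vials out of the steel cup into the open red sharps bin without spilling any. Then stand the empty cup upright in the blue tray, and last of all push the bin's white lid fully shut. Leave the gel bottle, the green carton and the roll of tape where they are.

Things in the scene. Friction and masses are not known exactly. Their poses are not given: they have to be found in the camera images.
- cup: Open steel cup, 70 mm tall, loose, upright on the work top, about 70 g. Outer diameter 55 mm at the foot, 70 mm at the rim, wall 2.5 mm, floor 4 mm thick. Origin: centre of the underside; z is the cup's axis, up towards the mouth. It starts holding the five vials. A straight dark rubber sleeve, 66 mm across, runs round it 20 to 50 mm above the foot.
- bin: Red sharps bin, fixed to the work top: an open-topped box. Outer size 150 mm along its own x, 190 mm along its own y, 90 mm tall, wall and floor 4 mm. Origin: centre of the underside, z up. The lid is hinged along the rim at its own +x side, which lies to the robot's right (about world -y).
- bin_lid (a joint): Angle of the white hinged lid of the bin, rad: 0 = shut flat on the rim, 1.57 = upright, 1.9 = its stop, leaning outwards. Starts open; a stiff hinge, so it stays where left. A plate 150 mm from hinge to free edge, 190 mm along the hinge, 8 mm thick, no handle, a 12 mm thumb lip at the middle of the free edge.
- bin_lid_hinge (a point): Middle of the lid's hinge line, at the underside of the lid, 90.5 mm above the work top. The hinge line runs along the bin's own y.
- bin_lid_edge (a point): Middle of the lid's free edge, on the face that is the top one when shut; 150 mm from the hinge.
- tray: Shallow blue tray, fixed to the work top, 150 x 150 mm, 14 mm tall, wall and floor 4 mm. Origin: centre of the underside, z up.
- vial0: One of five identical used glass vials with a green cap: cylinder 16 mm in diameter, 32 mm tall, 12 g. Origin: centre of its foot; z towards the cap. Starts standing in the cup.
- vial1: One of five identical used glass vials with a green cap: cylinder 16 mm in diameter, 32 mm tall, 12 g. Origin: centre of its foot; z towards the cap. Starts standing in the cup.
- vial2: One of five identical used glass vials with a green cap: cylinder 16 mm in diameter, 32 mm tall, 12 g. Origin: centre of its foot; z towards the cap. Starts standing in the cup.
- vial3: One of five identical used glass vials with a green cap: cylinder 16 mm in diameter, 32 mm tall, 12 g. Origin: centre of its foot; z towards the cap. Starts standing in the cup.
- vial4: One of five identical used glass vials with a green cap: cylinder 16 mm in diameter, 32 mm tall, 12 g. Origin: centre of its foot; z towards the cap. Starts standing in the cup.
- gel: Bystander: clear bottle with a blue cap, 52 mm in diameter, 130 mm tall, loose. Origin: centre of the underside.
- carton: Bystander: green carton, 70 x 110 x 50 mm, loose. Origin: centre of the underside.
- tape: Bystander: white roll of tape lying flat, 64 mm across, 40 mm hole, 25 mm tall, loose. Origin: centre of the underside.

How it is judged:
By the outcome, as a careful person would: the job done as asked, in the order asked, and still so for the second after the job is handed in, with the robot touching nothing.
It also fails if it takes over 64 s, if anything falls off the work surface, if the arm or the gripper's body presses on something with over 40 N, if the wrist force passes 120 N, or if a joint passes its speed limit or range.

### The arm

A 6-joint arm with a two-finger parallel gripper is mounted at the origin on the work surface. World frame = base frame: x ahead of the robot, y to its left, z up, the work surface at z = 0. Lengths are in m, angles in rad, forces in N, time in s.
With the tool pointing down it reaches from about 0.25 to 0.775 m from the base axis. Payload 4 kg.
Tool frame: the origin (TCP) lies between the finger pads; the fingertips stand 11 mm ahead of it and the grasp point (between the pads) lies 8 mm behind it (robot.tip_extent is the z of the fingertips in the tool frame, in m); z points along the fingers, y is the line along which they close (so a half turn about z gives the same grasp; the last joint's range is limited). The gripper opens to 94 mm and grips with 3 to 60 N. Pads are 16 mm wide; open, the fingers measure 119 mm over their backs; the gripper's body (75 mm by 177 mm) begins 78 mm behind the grasp point.
Start: joints at [-1.216, 0.087, 1.371, -0, 1.684, -0.103], TCP at [0.243, -0.493, 0.217] pointing down, gripper open.
Joint ranges: [-3.1, 3.1], [-0.76, 2.03], [0.27, 2.55], [-1.08, 4.22], [0.17, 2.65], [-2.57, 2.57]. Speed limits (rad/s): [2.79, 2.79, 3.14, 3.14, 3.14, 3.14].

### API

Orientations are given as [roll, pitch, yaw] about the fixed x, y, z axes, in that order (R = Rz(yaw) Ry(pitch) Rx(roll)).
In Python, from bench import robot, imaging gives the robot as it stands.
- The arm moves only by the shell command python3 -m pendant 'ROWS'. ROWS is JSON, a list of rows, each a list of 7 numbers: the shift along the world's x, y, z in cm, then the turn, a rotation vector about the world's x, y, z in degrees, then the opening, from 0 (shut) to 1 (fully open). In form: [[dx, dy, dz, ax, ay, az, jaw], ...]. A call has 1 to 8 rows; each row shifts and turns the commanded pose from where the row before left it; what a row does not reach is not made up. A row lasts 1/10 s, in which the tool goes at most 50 mm and 8.59 degrees, less where a joint would pass 70% of its speed; a pose out of reach is approached as far as the arm can. A call is refused whole if a number of a shift passes 5 or a number of a turn 8.59, either way. A call with a gripper value outside its range is refused whole. The fingers move at their own pace and stop on an object; the grip force is fixed at half the most. Time passes only in rows, so rows that do not move let the fingers close. It gives the time, the measured TCP pose, the force, the opening and the grip force at its end, in the units of the state.
- robot.get_obs(): the state, without advancing time (a new reading comes with each control period).
- imaging.snapshot(name): name is "scene" or "top"; returns the picture (420x560x3 uint8, red, green, blue); there is no depth.
- imaging.camera_params(name): a dict with "camera_matrix" (3x3 intrinsics, pixels), "k1" (the pictures are not rectified: a ray, as slopes to the right and down, at radius r is drawn at 1 + k1 r^2 times it, then the intrinsics apply), "R" (3x3) and "t" (3): a world point X has camera coordinates R X + t. Camera axes: x right, y down, z forward; pixel columns grow to the right and rows downward; lengths in m; the calibration is good to about 2 mm. A picture is of the moment at which its call begins. camera_params takes no time and is no camera call.
- robot.close_job(): hands the job in; it is judged then, once.
The state is a dict: "time": time; "joint_positions": joint angles; "qvel": joint speeds; "joint_torque": joint torques, N m; "tool_pos": TCP position; "ee_rot": TCP orientation; "wrist_force": force on the tool from outside, world axes, zero at the start; "wrist_torque": the same for the moment, N m; "width": finger opening in m; "finger_force": force on a finger pad.
Only numpy, scipy, OpenCV 4.12 (cv2) and the standard library are available. Lean on these libraries where they do the work, as an engineer would, in place of code of your own. Each camera call takes 0.05 s, during which the arm holds its last target. There are 200 camera calls.

## Working session

There is one attempt and no reset: what is moved stays moved. The work goes in short steps, Python scripts to look and compute and a shell command to move; the robot and the scene stay as the last step left them, time stands still between calls to the robot, and variables do not carry over. Pictures are saved under pics/ and viewed, at most 14 in all, crops included, and the job is handed in when it is done.

```bash
ls; mkdir -p pics; cat > h.py <<'E'
import numpy as np,cv2
from bench import robot,imaging
def snap(n,f):
    a=imaging.snapshot(n); cv2.imwrite('pics/'+f,a[:,:,::-1]); return a
def ray(n,uv):
    p=imaging.camera_params(n);K=np.array(p['camera_matrix']);R=np.array(p['R']);t=np.array(p['t'])
    q=cv2.undistortPoints(np.array([[uv]],float),K,np.array([p['k1'],0,0,0,0.]))[0,0]
    return -R.T@t, R.T@np.array([q[0],q[1],1])
def onz(n,uv,z):
    c,d=ray(n,uv); return c+d*(z-c[2])/d[2]
def proj(n,X):
    p=imaging.camera_params(n);R=np.array(p['R'])
    return cv2.projectPoints(np.array([X],float),cv2.Rodrigues(R)[0],np.array(p['t'],float),np.array(p['camera_matrix']),np.array([p['k1'],0,0,0,0.]))[0].reshape(-1,2)
E
python3 - <<'E'
from h import *
a=snap('top','t0.png');b=snap('scene','s0.png')
for n in('top','scene'):print(imaging.camera_params(n))
E
```

```text
pics
{'camera_matrix': array([[448.95631289,   0.        , 281.30198367],
       [  0.        , 448.95631289, 208.22499922],
       [  0.        ,   0.        ,   1.        ]]), 'k1': -0.06533817354853544, 'R': array([[-9.31206555e-04, -9.99981224e-01, -6.05678366e-03],
       [-9.75207965e-01,  2.24840094e-03, -2.21278941e-01],
       [ 2.21288404e-01,  5.70056727e-03, -9.75191748e-01]]), 't': array([0.01706543, 0.63089989, 0.83400087])}
{'camera_matrix': array([[405.65367929,   0.        , 281.0485401 ],
       [  0.        , 405.65367929, 207.47826722],
       [  0.        ,   0.        ,   1.        ]]), 'k1': -0.10499738479591596, 'R': array([[-0.18355509,  0.98298354, -0.00713333],
       [ 0.83895691,  0.15287049, -0.52228528],
       [-0.51230735, -0.10185268, -0.852741  ]]), 't': array([ 0.1089687 , -0.46584322,  1.36565703])}
```

View pics/t0.png

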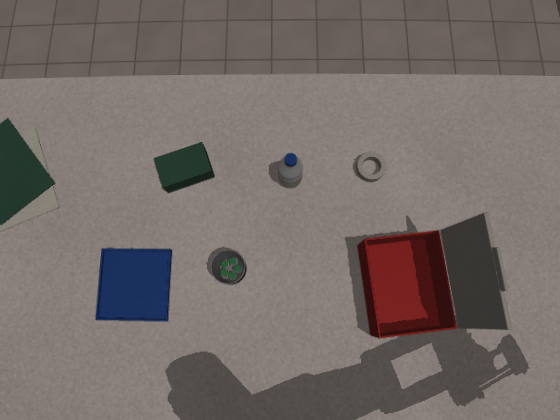

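View pics/s0.png

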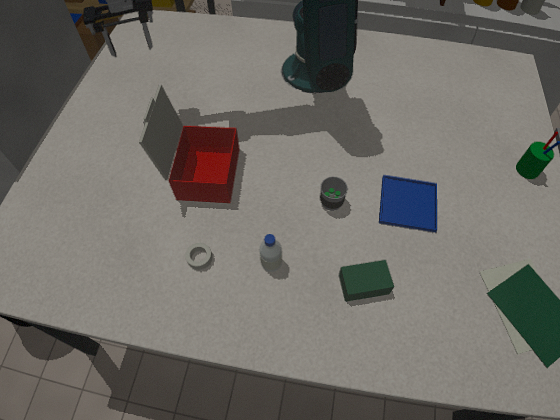

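The top view shows the cup's rim at about (229,266), the tray at (135,285) and the bin rim corners at about (361,240), (440,233), (455,328) and (378,336). The lid is open on the right, out to x≈506, with its lip at (499,270). The gel bottle is at (290,170), the tape at (370,166) and the carton at (184,167).

```bash
python3 - <<'E'
from h import *
np.set_printoptions(precision=4,suppress=True)
a=cv2.imread('pics/t0.png');b=cv2.imread('pics/s0.png')
for n,im in(('top',a),('scene',b)):
    hsv=cv2.cvtColor(im,cv2.COLOR_BGR2HSV)
    for nm,lo,hi in(('blue',(108,150,40),(130,255,255)),('red',(0,150,40),(8,255,255))):
        m=cv2.inRange(hsv,lo,hi)
        if nm=='red': m|=cv2.inRange(hsv,(172,150,40),(180,255,255))
        c=max(cv2.findContours(m,0,2)[0],key=cv2.contourArea)
        ap=cv2.approxPolyDP(cv2.convexHull(c),5,True).reshape(-1,2)
        z=.014 if nm=='blue' else .09
        print(n,nm);[print(p,onz(n,p,z)[:2]) for p in ap]
        if nm=='blue':print('ctr',onz(n,cv2.minAreaRect(c)[0],z)[:2])
for nm,f,lst,z in(('cuprim','top',[(229,266)],.07),('cuprim','scene',[(334,188)],.07),('gel cap','top',[(291,159)],.13),('gel','scene',[(270,239)],.13),('tape','top',[(370,166)],.025),('carton','top',[(155,166),(205,144),(213,175)],.05)):
    for p in lst: print(nm,f,p,onz(f,p,z)[:2])
# lid free edge corners across two views (top px / scene px)
def tri(p,q):
    A=[];B=[]
    M=np.zeros((3,3));v=np.zeros(3)
    for n,u in(('top',p),('scene',q)):
        c,d=ray(n,u);d/=np.linalg.norm(d);P=np.eye(3)-np.outer(d,d);M+=P;v+=P@c
    return np.linalg.solve(M,v)
print('lid far',tri((487,214),(141,141)) , 'lid near',tri((506,328),(161,88)))
print(tri((487,214),(141,141)), tri((440,232),(168,178)), tri((454,329),(183,127)))
print('cup tri',tri((229,266),(334,188)))
A=cv2.resize(a[225:345,190:520],None,fx=2.4,fy=2.4,interpolation=cv2.INTER_CUBIC)
B=cv2.resize(b[80:240,130:360],None,fx=3.4,fy=3.4,interpolation=cv2.INTER_CUBIC)[:, :782]
A=cv2.convertScaleAbs(A,alpha=1.7);B=cv2.convertScaleAbs(B,alpha=1.3)
cv2.imwrite('pics/ca.png',A);cv2.imwrite('pics/cb.png',B)
E
```

```text
top blue
[171 250] [0.5538 0.2495]
[166 320] [0.4094 0.2529]
[ 96 319] [0.4099 0.3995]
[102 249] [0.5556 0.3984]
ctr [0.4813 0.3254]
top red
[438 231] [ 0.5801 -0.2912]
[456 327] [ 0.3966 -0.3126]
[371 334] [ 0.3856 -0.1511]
[358 245] [ 0.5531 -0.1326]
scene blue
[383 176] [0.4137 0.2539]
[436 184] [0.4136 0.4013]
[435 231] [0.5637 0.3965]
[379 221] [0.5598 0.2512]
ctr [0.4902 0.3284]
scene red
[183 126] [ 0.3982 -0.3134]
[235 128] [ 0.3811 -0.168 ]
[229 202] [ 0.6179 -0.1236]
[177 199] [ 0.6324 -0.2524]
[169 179] [ 0.5782 -0.2921]
cuprim top (229, 266) [0.5149 0.1189]
cuprim scene (334, 188) [0.5174 0.1231]
gel cap top (291, 159) [ 0.7148 -0.0031]
gel scene (270, 239) [ 0.7185 -0.0003]
tape top (370, 166) [ 0.7348 -0.1763]
carton top (155, 166) [0.7282 0.2843]
carton top (205, 144) [0.777  0.1794]
carton top (213, 175) [0.7076 0.1598]
lid far [ 0.5824 -0.3227  0.2365] lid near [ 0.3991 -0.3428  0.2258]
[ 0.5824 -0.3227  0.2365] [ 0.5776 -0.2941  0.093 ] [ 0.3928 -0.315   0.0792]
cup tri [0.5151 0.1213 0.0661]
```

View pics/ca.png

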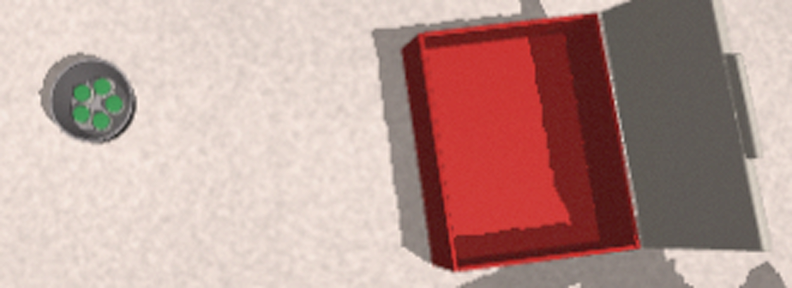

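View pics/cb.png

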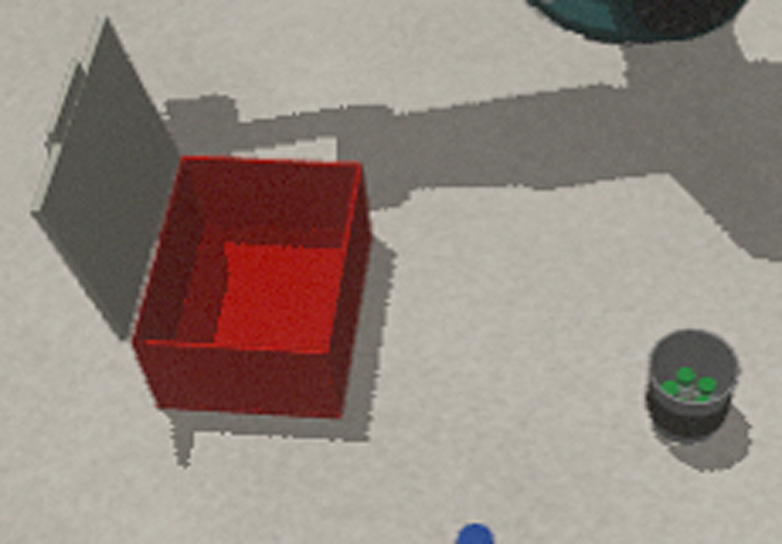

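Measured from the pictures:

| Item | Position |
|---|---|
| Cup | about (0.516, 0.121) |
| Bin centre | about (0.479, -0.228), yawed about 6.6° |
| Lid edge | z≈0.235, leaning to y≈-0.333 |
| Tray | about (0.484, 0.326) |

I plan to grip the cup from its +y side with the tool tilted 30° down. I'll then carry it to the bin and roll it about the tool axis to tip it.

```bash
python3 - <<'E'
from h import *
from scipy.spatial.transform import Rotation as Ro
print([x for x in dir(robot) if x[0]!='_'])
o=robot.get_obs();print(o)
R=Ro.from_euler('xyz',o['ee_rot']).as_matrix();print(R.round(3))
E
python3 -m pendant '[[3,5,3,0,0,0,1],[3,5,3,0,0,0,1],[3,5,3,0,0,0,1],[3,5,3,0,0,0,1],[3,5,0,0,0,0,1],[3,5,0,0,0,0,1],[3,5,0,0,0,0,1],[3,5,0,0,0,0,1]]'
```

```text
['IKError', 'close_job', 'get_obs', 'tip_extent']
{'time': 0.1, 'joint_positions': array([-1.21611177e+00,  8.78985769e-02,  1.37207575e+00,  2.25456859e-05,
        1.68359450e+00, -1.03110831e-01]), 'qvel': array([ 0.00018589, -0.0003633 , -0.00457094, -0.00020453, -0.00115935,
       -0.00024805]), 'joint_torque': array([ 3.61659237e-03, -3.41249514e+01, -3.03302836e+01,  7.20146787e-02,
        3.03614675e-02, -1.05228185e-04]), 'tool_pos': array([ 0.2429207 , -0.49293242,  0.21542553]), 'ee_rot': array([-3.13962928e+00, -2.25692212e-04,  4.57797679e-01]), 'wrist_force': array([-0.38278306, -0.13806806, -0.61875125]), 'wrist_torque': array([ 0.01470601,  0.03635225, -0.03207027]), 'finger_force': 0.0, 'width': 0.09396744927078982}
[[ 0.897  0.442 -0.001]
 [ 0.442 -0.897  0.002]
 [ 0.    -0.002 -1.   ]]
time: 0.9
tool_pos: [0.4379, -0.1675, 0.3077]
ee_rot: [-3.142, 0.0, 0.457]
wrist_force: [-0.2, -0.6, -1.0]
width: 0.0934
finger_force: 0.0
```

```bash
python3 -m pendant '[[1,4,0,0,0,8,1],[1,4,0,0,0,8,1],[1,5,0,0,0,8,1],[1,5,0,0,0,8,1],[1,5,0,0,0,8,1],[1,5,0,0,0,8,1],[1,5,0,0,0,8,1],[1,5,0,0,0,7.8,1]]'
python3 -m pendant '[[0,2,0,-8,0,0,1],[0,2,0,-8,0,0,1],[0,2,0,-8,0,0,1],[0,2,0,-8,0,0,1]]'
python3 -c "
from h import *
print(robot.get_obs()['joint_positions'].round(2))"
```

```text
time: 1.7
tool_pos: [0.5161, 0.2069, 0.3075]
ee_rot: [-3.141, 0.0, 1.577]
wrist_force: [-0.2, -0.8, -0.2]
width: 0.0939
finger_force: 0.0
time: 2.1
tool_pos: [0.5161, 0.2861, 0.3087]
ee_rot: [3.14, 0.563, 1.571]
wrist_force: [1.0, -0.2, -0.3]
width: 0.0943
finger_force: 0.0
[ 0.66  0.42  0.88 -0.53  2.13  0.44]
```

```bash
python3 -m pendant '[[0,-3,0,8,0,0,1],[0,-3,0,8,0,0,1],[0,-3,0,8,0,0,1],[0,-3,0,8,0,0,1],[0,-3,0,0,0,-7.5,1],[0,-3,0,0,0,-7.5,1]]'
python3 -m pendant '[[0,-2,0,8.28,-2.22,0,1],[0,-2,0,8.28,-2.22,0,1],[0,-2,0,8.28,-2.22,0,1],[0,-2,0,8.28,-2.22,0,1],[0,-2,0,8.28,-2.22,0,1],[0,-2,0,8.28,-2.22,0,1],[-1,0,0,8.28,-2.22,0,1]]'
cat >> h.py <<'E'
from scipy.spatial.transform import Rotation as Ro
np.set_printoptions(precision=3,suppress=True)
def st():
    o=robot.get_obs();R=Ro.from_euler('xyz',o['ee_rot']).as_matrix()
    print('t',o['time'],'j',o['joint_positions'],'p',o['tool_pos'],'z',R[:,2],'y',R[:,1],'g',o['tool_pos']-.008*R[:,2],'w',o['width'],o['finger_force'])
    return o,R
E
python3 -c "
from h import *
st()"
```

```text
time: 2.7
tool_pos: [0.516, 0.1024, 0.3079]
ee_rot: [-3.142, -0.0, 1.302]
wrist_force: [0.2, 0.3, 0.0]
width: 0.0941
finger_force: 0.0
time: 3.4
tool_pos: [0.5069, -0.0182, 0.3079]
ee_rot: [3.138, -1.052, 1.307]
wrist_force: [-1.2, 1.0, -0.6]
width: 0.0937
finger_force: 0.0
t 3.4 j [-0.723  0.061  1.557  0.989  1.936 -0.283] p [ 0.507 -0.018  0.308] z [ 0.23   0.838 -0.495] y [ 0.965 -0.263  0.002] g [ 0.505 -0.025  0.312] w 0.09368270606970512 0.0
```

```bash
python3 -m pendant '[[0,0,-3,7.73,-2.07,0,1],[-0.5,1,-4,0,0,0,1],[-0.5,1,-4,0,0,0,1],[-0.5,1,-4,0,0,0,1],[-0.3,0.9,-4,0,0,0,1],[0,0,-3.5,0,0,0,1],[0,0,0,0,0,0,1]]'
python3 -c "
from h import *
o,R=st()
d=R[:,2];C=np.array([.516,.121,.038]);g=o['tool_pos']-.008*d
print(C-g, 'y err',(C-g)@R[:,1]); a=snap('scene','s1.png')
cv2.imwrite('pics/s1c.png',cv2.resize(a[100:260,200:430,::-1],None,fx=3.4,fy=3.4))"
```

```text
time: 4.1
tool_pos: [0.4858, 0.0257, 0.0791]
ee_rot: [-3.114, -1.19, 1.284]
wrist_force: [-0.3, 0.2, -0.2]
width: 0.0939
finger_force: 0.0
t 4.1 j [-0.718  0.321  1.872  0.993  1.69  -0.738] p [0.486 0.026 0.079] z [ 0.236  0.898 -0.372] y [ 0.966 -0.258 -0.01 ] g [0.484 0.019 0.082] w 0.09388936449703782 0.0
[ 0.032  0.102 -0.044] y err 0.005007476824207347
```

View pics/s1c.png

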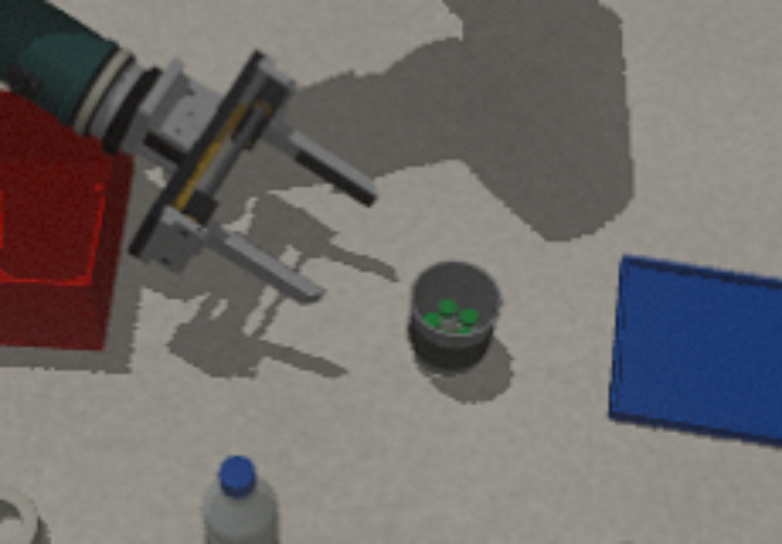

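The fingers (tips at about (375,195) and (320,292) in the crop) straddle the approach line to the cup at (455,315), and nothing is touching. I'll advance and grip.

```bash
python3 -m pendant '[[0.6,1,-0.8,0,0,0,1],[0.5,1.3,-0.7,0,0,0,1],[0.4,1.3,-0.6,0,0,0,1],[0.4,1.4,-0.5,0,0,0,1],[0.4,1.4,-0.5,0,0,0,1],[0.3,1.3,-0.5,0,0,0,1],[0.3,1.3,-0.4,0,0,0,1],[0.3,1.2,-0.4,0,0,0,1]]'
python3 -c "
from h import *
o,R=st()
C=np.array([.516,.121,.038]);g=o['tool_pos']-.008*R[:,2]
print(C-g)"
python3 -m pendant '[[0,0,0,0,0,0,0.5],[0,0,0,0,0,0,0.5],[0,0,0,0,0,0,0.5],[0,0,0,0,0,0,0.5],[0,0,0,0,0,0,0.5],[0,0,0,0,0,0,0.5]]'
```

```text
time: 4.95
tool_pos: [0.5204, 0.1271, 0.0387]
ee_rot: [3.14, -1.187, 1.31]
wrist_force: [0.2, -0.4, 1.1]
width: 0.0941
finger_force: 0.0
t 4.95 j [-0.503  0.367  1.925  1.127  1.49  -0.751] p [0.52  0.127 0.039] z [ 0.24   0.896 -0.374] y [ 0.966 -0.258  0.   ] g [0.518 0.12  0.042] w 0.09408080656734834 0.0
[-0.002  0.001 -0.004]
time: 5.55
tool_pos: [0.5206, 0.1253, 0.0392]
ee_rot: [3.139, -1.187, 1.311]
wrist_force: [0.0, -0.4, 1.0]
width: 0.0644
finger_force: 29.8
```

```bash
python3 -m pendant '[[0,0,1.5,0,0,0,0.5],[0,0,3,0,0,0,0.5],[0,0,4,0,0,0,0.5],[0,0,4,0,0,0,0.5],[0,0,4,0,0,0,0.5],[0,0,1.5,0,0,0,0.5]]'
python3 -m pendant '[[0,-1.5,0,0,0,-3,0.5],[-0.4,-3,0,0,0,-5,0.5],[-0.4,-3,0,0,0,-5,0.5],[-0.4,-3,0,0,0,-5,0.5],[-0.4,-3,0,0,0,-5,0.5],[-0.4,-3,0,0,0,-5,0.5],[-0.4,-3,0,0,0,-5,0.5],[-0.4,-3,0,0,0,-5,0.5]]'
python3 -m pendant '[[-0.4,-3,0,0,0,-5,0.5],[0,-2.5,0,0,0,-2,0.5],[0,-1.2,0,0,0,0,0.5],[0,0,0,0,0,0,0.5]]'
python3 -c "
from h import *
st(); a=snap('scene','s2.png')
cv2.imwrite('pics/s2c.png',cv2.resize(a[60:240,100:330,::-1],None,fx=3.2,fy=3.2))"
```

```text
time: 6.15
tool_pos: [0.5213, 0.1252, 0.2228]
ee_rot: [3.121, -1.186, 1.328]
wrist_force: [1.1, 0.2, -1.4]
width: 0.065
finger_force: 29.8
time: 6.95
tool_pos: [0.4915, -0.1004, 0.2171]
ee_rot: [-3.137, -1.186, 0.637]
wrist_force: [0.2, -0.8, -0.9]
width: 0.0648
finger_force: 29.8
time: 7.35
tool_pos: [0.4882, -0.1675, 0.2181]
ee_rot: [-3.139, -1.186, 0.52]
wrist_force: [0.7, 0.2, -0.7]
width: 0.0648
finger_force: 29.8
t 7.35 j [-1.131 -0.128  2.018  1.18   1.526 -0.326] p [ 0.488 -0.167  0.218] z [ 0.803  0.463 -0.375] y [ 0.499 -0.867 -0.001] g [ 0.482 -0.171  0.221] w 0.06476851924934354 29.848001174395904
```

View pics/s2c.png

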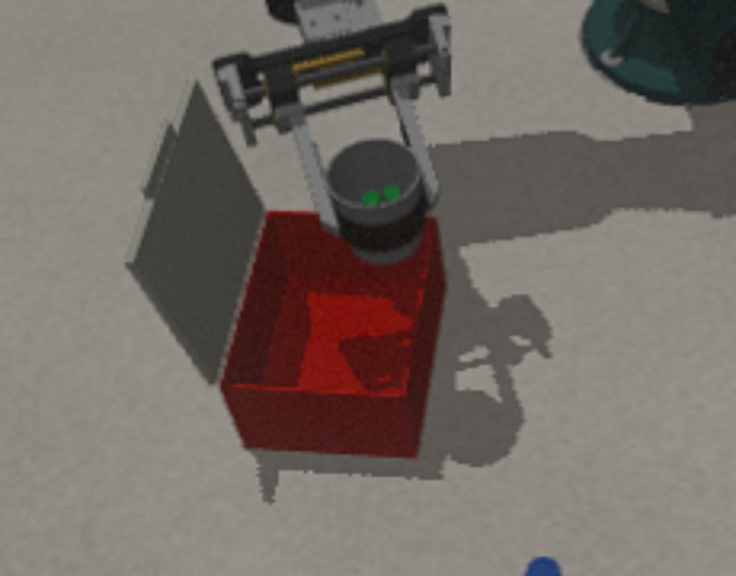

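The cup, vials inside, hangs over the left part of the bin, mouth at about (375,165) in the crop. The lid is clear on the left. Now I'll roll about the tool axis so that the mouth turns toward the lid side.

```bash
python3 -m pendant '[[0,0,-1,6.42,3.7,-3,0.5],[0,0,-1,6.42,3.7,-3,0.5],[0,0,0,6.42,3.7,-3,0.5],[0,0,0,6.42,3.7,-3,0.5],[0,0,0,6.42,3.7,-3,0.5],[0,0,0,6.42,3.7,-3,0.5],[0,0,0,6.42,3.7,-3,0.5],[0,0,0,6.42,3.7,-3,0.5]]'
python3 -m pendant '[[0,0,0,6.42,3.7,-3,0.5],[0,0,0,4.8,2.8,-2.25,0.5],[0,0,0,4.8,2.8,-2.25,0.5],[0,0,0,4.8,2.8,-2.25,0.5],[0,0,0,4.8,2.8,-2.25,0.5],[0,0,0,4.8,2.8,-2.25,0.5],[0,0,0,4.8,2.8,-2.25,0.5],[0,0,0,4.8,2.8,-2.25,0.5]]'
python3 -m pendant '[[0,0,0,4.8,2.8,-2.25,0.5],[0,0,0,4.8,2.8,-2.25,0.5],[0,0,0,4.8,2.8,-2.25,0.5],[0,0,0,4.8,2.8,-2.25,0.5],[0,0,0,0,0,0,0.5],[0,0,0,0,0,0,0.5]]'
python3 -c "
from h import *
st(); a=snap('scene','s3.png');b=snap('top','t3.png')
cv2.imwrite('pics/c3.png',np.hstack([cv2.resize(a[60:240,100:290,::-1],None,fx=2.1,fy=2.1),cv2.resize(b[210:360,340:500,::-1],(400,378))]))"
```

```text
time: 8.2
tool_pos: [0.4884, -0.1647, 0.1984]
ee_rot: [-1.992, -0.414, -0.867]
wrist_force: [-0.1, 0.4, -1.3]
width: 0.0646
finger_force: 29.8
time: 9.0
tool_pos: [0.4884, -0.1647, 0.1984]
ee_rot: [-1.992, 0.389, -1.213]
wrist_force: [0.1, -0.5, -1.8]
width: 0.0648
finger_force: 29.8
time: 9.6
tool_pos: [0.4884, -0.1653, 0.1988]
ee_rot: [-2.119, 0.755, -1.44]
wrist_force: [-0.6, 0.8, -1.5]
width: 0.0647
finger_force: 29.8
t 9.6 j [-1.126 -0.104  2.037  1.178  1.507  2.039] p [ 0.488 -0.165  0.199] z [ 0.8    0.465 -0.38 ] y [-0.593  0.512 -0.621] g [ 0.482 -0.169  0.202] w 0.06470126672296886 29.833041250749375
```

View pics/c3.png

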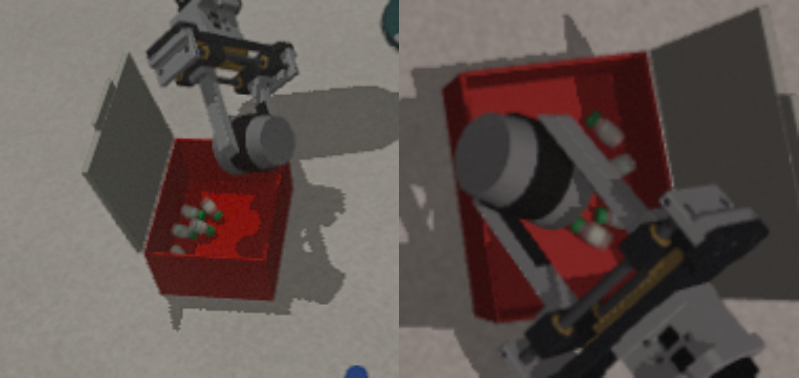

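At least four or five vials lie in the bin, in the left crop around (188,212), (209,206), (180,230), (198,227) and (178,252). The cup is still tipped. I'll give it a little extra tip, then roll it back upright.

```bash
python3 -m pendant '[[0,0,0,4.8,2.8,-2.25,0.5],[0,0,0,4.8,2.8,-2.25,0.5],[0,0,0,0,0,0,0.5],[0,0,0,0,0,0,0.5],[0,0,0.5,-6.42,-3.7,3,0.5],[0,0,0.5,-6.42,-3.7,3,0.5],[0,0,0.5,-6.42,-3.7,3,0.5],[0,0,0.5,-6.42,-3.7,3,0.5]]'
python3 -m pendant '[[0,0,0,-6.42,-3.7,3,0.5],[0,0,0,-6.42,-3.7,3,0.5],[0,0,0,-6.42,-3.7,3,0.5],[0,0,0,-6.42,-3.7,3,0.5],[0,0,0,-6.42,-3.7,3,0.5],[0,0,0,-6.42,-3.7,3,0.5],[0,0,0,-6.42,-3.7,3,0.5],[0,0,0,-6.42,-3.7,3,0.5]]'
python3 -m pendant '[[0,0,0,-6.42,-3.7,3,0.5],[0,0,0,-6.42,-3.7,3,0.5],[0,0,0,-6.42,-3.7,3,0.5],[0,0,0,-6.42,-3.7,3,0.5],[0,0,0,-6.42,-3.7,3,0.5],[0,0,0,-5,-2.9,2.3,0.5],[0,0,0,0,0,0,0.5]]'
python3 -c "
from h import *
o,R=st()
# remaining correction so that z=(.803,.463,-.375), y=(.499,-.867,0)
z=np.array([.803,.463,-.375]);z/=np.linalg.norm(z);y=np.array([.5,-.866,0]);y-=y@z*z;y/=np.linalg.norm(y)
D=np.column_stack([np.cross(y,z),y,z]);print('corr deg',np.degrees(Ro.from_matrix(D@R.T).as_rotvec()))"
```

```text
time: 10.5
tool_pos: [0.4883, -0.1662, 0.2192]
ee_rot: [-2.005, 0.439, -1.243]
wrist_force: [-0.2, 0.5, -1.6]
width: 0.065
finger_force: 29.8
time: 11.3
tool_pos: [0.4883, -0.1662, 0.219]
ee_rot: [-2.041, -0.586, -0.78]
wrist_force: [-0.7, -0.1, -0.4]
width: 0.0649
finger_force: 29.8
time: 12.0
tool_pos: [0.4883, -0.1662, 0.2189]
ee_rot: [-2.828, -1.168, 0.177]
wrist_force: [-1.7, 0.1, -0.9]
width: 0.0648
finger_force: 29.8
t 12.0 j [-1.13  -0.136  2.025  1.185  1.521 -0.192] p [ 0.488 -0.166  0.219] z [ 0.807  0.458 -0.373] y [ 0.447 -0.886 -0.121] g [ 0.482 -0.17   0.222] w 0.06484263765271522 29.839676476840395
corr deg [-6.111 -3.335  3.195]
```

```bash
python3 -m pendant '[[0,0,0,-6.1,-3.3,3.2,0.5],[0,2,0,0,0,3,0.5],[0,4,0,0,0,5,0.5],[0,4,0,0,0,5,0.5],[0,4,0,0,0,5,0.5],[0,4,0,0,0,5,0.5],[0,4,0,0,0,5,0.5],[0,4,0,0,0,5,0.5]]'
python3 -m pendant '[[0,4,0,0,0,5,0.5],[0,4,0,0,0,5,0.5],[0,4,0,0,0,5,0.5],[0,4,0,0,0,5,0.5],[0,4,-2,0,0,2,0.5],[0,3,-2,0,0,0,0.5],[0,2,-2,0,0,0,0.5],[0,0,-2,0,0,0,0.5]]'
python3 -c "
from h import *
o,R=st(); a=snap('scene','s4.png');b=snap('top','t4.png')
cv2.imwrite('pics/c4.png',np.hstack([cv2.resize(a[100:260,140:460,::-1],None,fx=1.6,fy=1.6),cv2.resize(b[220:350,345:475,::-1],(256,256))]))
z=np.array([.08,.924,-.374]);z/=np.linalg.norm(z);y=np.array([.996,-.087,0]);y-=y@z*z;y/=np.linalg.norm(y)
D=np.column_stack([np.cross(y,z),y,z]);print('corr deg',np.degrees(Ro.from_matrix(D@R.T).as_rotvec()),np.array([.485,.326,.048])-(o['tool_pos']-.008*R[:,2]))"
```

```text
time: 12.8
tool_pos: [0.4876, 0.0962, 0.2191]
ee_rot: [-3.129, -1.186, 1.091]
wrist_force: [0.9, 0.3, -0.4]
width: 0.0648
finger_force: 29.8
time: 13.6
tool_pos: [0.4859, 0.347, 0.1383]
ee_rot: [-3.128, -1.186, 1.475]
wrist_force: [-0.8, -0.9, -0.5]
width: 0.065
finger_force: 29.8
t 13.6 j [-0.051  0.156  1.921  1.244  1.363 -0.461] p [0.486 0.347 0.138] z [ 0.075  0.924 -0.375] y [ 0.997 -0.083 -0.005] g [0.485 0.34  0.141] w 0.06497708042998401 29.84155129543069
corr deg [ 0.031 -0.29  -0.195] [-0.    -0.014 -0.093]
```

View pics/c4.png

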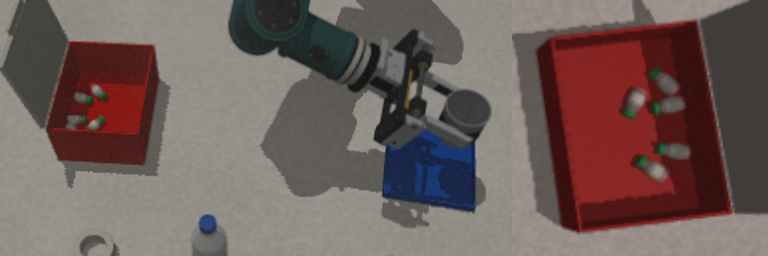

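All five vials are in the bin (right crop: (663,80), (634,102), (668,104), (674,151), (652,168)). The cup is empty and above the tray. I'll lower it.

```bash
python3 -m pendant '[[0,-1.4,-2.5,0,0,0,0.5],[0,0,-2.5,0,0,0,0.5],[0,0,-2,0,0,0,0.5],[0,0,-1,0,0,0,0.5],[0,0,-0.5,0,0,0,0.5],[0,0,-0.5,0,0,0,0.5],[0,0,-0.3,0,0,0,0.5],[0,0,0,0,0,0,0.5]]'
python3 -c "
from h import *
st(); a=snap('scene','s5.png')
cv2.imwrite('pics/c5.png',cv2.resize(a[130:240,330:460,::-1],None,fx=4,fy=4,interpolation=cv2.INTER_CUBIC))"
```

```text
time: 14.5
tool_pos: [0.4885, 0.3298, 0.0464]
ee_rot: [-3.139, -1.186, 1.48]
wrist_force: [-0.0, 0.0, -0.6]
width: 0.0652
finger_force: 29.8
t 14.5 j [-0.088  0.331  1.954  1.274  1.323 -0.675] p [0.489 0.33  0.046] z [ 0.081  0.923 -0.375] y [ 0.996 -0.088 -0.001] g [0.488 0.322 0.049] w 0.06523365662918224 29.841080108053575
```

View pics/c5.png

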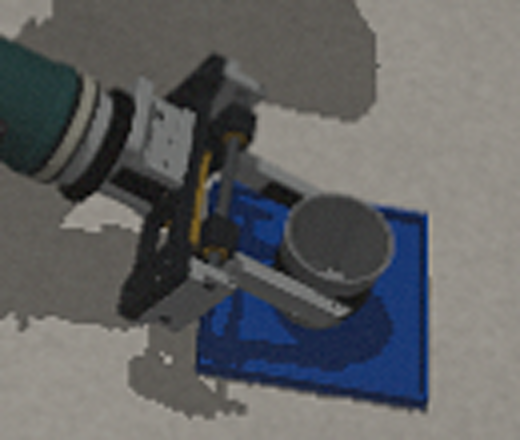

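The cup is upright and inside the tray walls, rim at about (340,240) in the crop, and hangs a few mm above the floor. I'll ease it down onto the floor.

```bash
python3 -m pendant '[[0,0,-0.15,0,0,0,0.5],[0,0,-0.15,0,0,0,0.5],[0,0,0,0,0,0,0.5]]'; python3 -m pendant '[[0,0,-0.1,0,0,0,0.5],[0,0,0,0,0,0,0.5]]'
```

```text
time: 14.85
tool_pos: [0.4885, 0.3298, 0.0432]
ee_rot: [-3.139, -1.186, 1.48]
wrist_force: [-0.2, 0.5, -0.3]
width: 0.0651
finger_force: 29.8
time: 15.05
tool_pos: [0.4886, 0.33, 0.0432]
ee_rot: [-3.139, -1.188, 1.481]
wrist_force: [-0.7, -0.7, 4.6]
width: 0.0646
finger_force: 29.8
```

```bash
python3 -m pendant '[[0,0,0,0,0,0,1],[0,0,0,0,0,0,1],[0,0,0,0,0,0,1],[0,0,0,0,0,0,1],[0,0,0,0,0,0,1],[-0.1,-0.9,0.37,0,0,0,1],[-0.2,-1.8,0.75,0,0,0,1],[-0.2,-1.8,0.75,0,0,0,1]]'
python3 -m pendant '[[-0.2,-1.8,0.75,0,0,0,1],[-0.3,-2.8,1.1,0,0,0,1],[-0.3,-2.8,1.1,0,0,0,1],[0,-3,4,0,0,0,1],[0,-4,4,0,0,0,0],[0,-4,4,-6.3,4.4,0,0],[0,-4,4,-6.3,4.4,0,0],[0,-4,4,-6.3,4.4,0,0]]'
python3 -c "
from h import *
st(); b=snap('top','t6.png');a=snap('scene','s6.png')
h=cv2.cvtColor(a[:,:,::-1].copy(),cv2.COLOR_BGR2HSV)
cv2.imwrite('pics/c6.png',np.hstack([cv2.resize(a[150:250,360:460,::-1],(390,390),interpolation=cv2.INTER_CUBIC),cv2.resize(b[230:340,80:190,::-1],(390,390),interpolation=cv2.INTER_CUBIC)]))"
```

```text
time: 15.85
tool_pos: [0.4829, 0.2841, 0.061]
ee_rot: [-3.137, -1.186, 1.478]
wrist_force: [-0.2, -0.0, 0.3]
width: 0.0941
finger_force: 0.0
time: 16.65
tool_pos: [0.4745, 0.037, 0.2737]
ee_rot: [-2.851, -0.805, 1.23]
wrist_force: [1.1, -0.0, -0.1]
width: 0.0655
finger_force: 0.0
t 16.65 j [-0.524  0.069  1.503  0.756  1.99  -0.14 ] p [0.474 0.037 0.274] z [-0.039  0.746 -0.664] y [ 0.972 -0.126 -0.198] g [0.475 0.031 0.279] w 0.06552823323537181 0.0
```

View pics/c6.png

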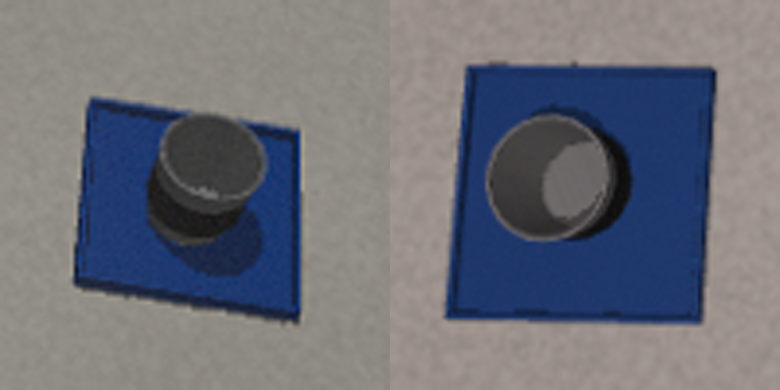

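The cup stands upright and free inside the blue tray (rim at about (213,155) left and (550,178) right), well clear of the walls. Next I'll carry the closed gripper over to the outer side of the lid.

```bash
python3 -m pendant '[[0,-3,3,0,0,-5,0],[0,-4,3,0,0,-5,0],[0,-4,3,0,0,-5,0],[0,-4.5,2,0,0,-5,0],[0,-4.5,0,0,0,-5,0],[0,-4.5,0,0,0,-5,0],[0,-4.5,0,0,0,-5,0],[0,-4.5,0,0,0,0,0]]'
python3 -m pendant '[[0,-4.5,0,0,0,0,0],[0,-4,0,0,0,0,0],[0.6,-2,0,0,0,0,0],[0.6,0,0,0,0,0,0]]'
python3 -c "
from h import *
o,R=st()
z=np.array([.406,.579,-.707]);z/=np.linalg.norm(z);y=np.array([.819,-.574,0]);y-=y@z*z;y/=np.linalg.norm(y)
D=np.column_stack([np.cross(y,z),y,z]);print('corr deg',np.degrees(Ro.from_matrix(D@R.T).as_rotvec()),np.array([.4925,-.384,.213])-o['tool_pos'])"
```

```text
time: 17.55
tool_pos: [0.4736, -0.2968, 0.3818]
ee_rot: [-2.852, -0.811, 0.62]
wrist_force: [0.6, 0.4, 1.2]
width: 0.0006
finger_force: 0.0
time: 17.95
tool_pos: [0.4866, -0.4036, 0.3783]
ee_rot: [-2.845, -0.812, 0.614]
wrist_force: [0.1, 0.8, -0.6]
width: 0.0007
finger_force: 0.0
t 17.95 j [-1.135  0.47   0.805  0.891  2.195  0.116] p [ 0.487 -0.404  0.378] z [ 0.398  0.639 -0.658] y [ 0.725 -0.659 -0.201] g [ 0.483 -0.409  0.384] w 0.0006633252608724882 0.0
corr deg [-9.427 -7.346  7.513] [ 0.006  0.02  -0.165]
```

```bash
python3 -m pendant '[[0,-1,0,-4.7,-3.7,3.7,0],[0.3,0,-2,-4.7,-3.7,3.7,0],[0.3,0,-4,0,0,0,0],[0,0,-4,0,0,0,0],[0,0,-4,0,0,0,0],[0,0.5,-2.3,0,0,0,0],[0,0.5,0,0,0,0,0],[0,0,0,0,0,0,0]]'
python3 -c "
from h import *
o,R=st();print('tip',o['tool_pos']+.011*R[:,2]); a=snap('scene','s7.png');b=snap('top','t7.png')
cv2.imwrite('pics/c7.png',np.hstack([cv2.resize(a[40:220,80:260,::-1],(400,400)),cv2.resize(b[190:350,380:540,::-1],(400,400))]))"
```

```text
time: 18.75
tool_pos: [0.4936, -0.3989, 0.2196]
ee_rot: [3.134, -0.785, 0.968]
wrist_force: [0.4, 0.4, -0.0]
width: 0.0004
finger_force: 0.0
t 18.75 j [-1.115  0.439  1.129  0.721  1.919 -0.375] p [ 0.494 -0.399  0.22 ] z [ 0.407  0.578 -0.707] y [ 0.821 -0.571  0.006] g [ 0.49  -0.404  0.225] w 0.00036734848315792673 0.0
tip [ 0.498 -0.393  0.212]
```

View pics/c7.png

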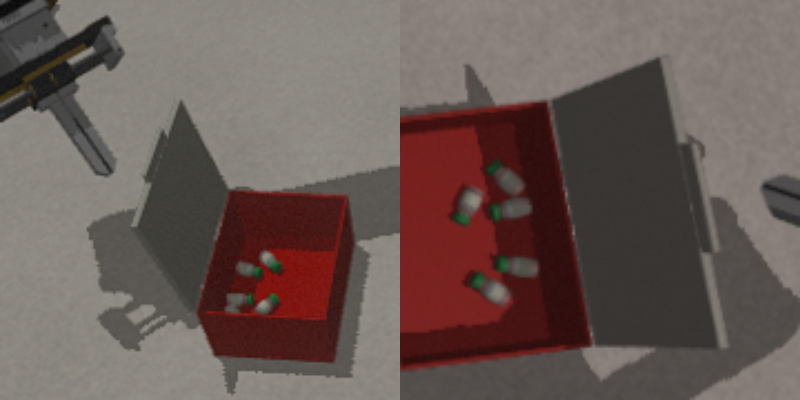

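The closed fingertips sit outside the lid, at (110,170) left and (770,190) right, facing its lip at (155,155) and (695,200). All five vials are visible in the bin. Next I'll work out the closing arc.

```bash
python3 - <<'E'
from h import *
o,R=st()
H=np.array([.488,-.303,.0905]);n=np.array([.116,-.993,0]);Z=np.array([0,0,1.])
tip=o['tool_pos']+.011*R[:,2];prev=tip
for th in np.r_[1.85,np.arange(1.75,-.01,-.125)]:
    s=.110;q=H+s*(-n*np.cos(th)+Z*np.sin(th))+.008*(Z*np.cos(th)+n*np.sin(th))
    print('%.3f'%th,q,'d cm',(q-prev)*100);prev=q
E
```

```text
t 18.85 j [-1.115  0.438  1.125  0.72   1.919 -0.375] p [ 0.494 -0.401  0.221] z [ 0.409  0.575 -0.709] y [ 0.82  -0.572  0.01 ] g [ 0.491 -0.405  0.227] w 0.0003953336465320498 0.0
1.850 [ 0.492 -0.341  0.194] d cm [-0.595  5.353 -1.954]
1.750 [ 0.491 -0.33   0.197] d cm [-0.122  1.045  0.328]
1.625 [ 0.49  -0.317  0.2  ] d cm [-0.157  1.344  0.259]
1.500 [ 0.488 -0.303  0.201] d cm [-0.159  1.365  0.089]
1.375 [ 0.486 -0.29   0.2  ] d cm [-0.16   1.366 -0.084]
1.250 [ 0.485 -0.276  0.197] d cm [-0.157  1.345 -0.254]
1.125 [ 0.483 -0.263  0.193] d cm [-0.152  1.303 -0.421]
1.000 [ 0.482 -0.251  0.187] d cm [-0.145  1.24  -0.581]
0.875 [ 0.481 -0.239  0.18 ] d cm [-0.135  1.159 -0.733]
0.750 [ 0.479 -0.228  0.171] d cm [-0.124  1.059 -0.872]
0.625 [ 0.478 -0.219  0.161] d cm [-0.11   0.943 -0.999]
0.500 [ 0.477 -0.211  0.15 ] d cm [-0.095  0.812 -1.109]
0.375 [ 0.476 -0.204  0.138] d cm [-0.078  0.668 -1.202]
0.250 [ 0.476 -0.199  0.125] d cm [-0.06   0.514 -1.277]
0.125 [ 0.475 -0.196  0.112] d cm [-0.041  0.352 -1.331]
0.000 [ 0.475 -0.194  0.099] d cm [-0.022  0.184 -1.365]
```

```bash
python3 -m pendant '[[-0.3,2,-1.9,0,0,0,0],[-0.3,2,0,0,0,0,0],[0,1.3,0,0,0,0,0],[-0.1,1,0.3,0,0,0,0],[-0.15,1.3,0.25,0,0,0,0],[-0.15,1.4,0.1,0,0,0,0],[-0.15,1.4,-0.1,0,0,0,0],[-0.15,1.3,-0.25,0,0,0,0]]'
python3 -m pendant '[[-0.15,1.3,-0.4,0,0,0,0],[-0.15,1.2,-0.6,0,0,0,0]]'
python3 -c "
from h import *
o,R=st();print('tip',o['tool_pos']+.011*R[:,2],o['wrist_force']); a=snap('scene','s8.png')
cv2.imwrite('pics/c8.png',cv2.resize(a[40:220,80:260,::-1],(500,500)))"
```

```text
time: 19.65
tool_pos: [0.4806, -0.2838, 0.2042]
ee_rot: [3.129, -0.783, 0.969]
wrist_force: [0.6, -1.7, 0.1]
width: 0.0007
finger_force: 0.6
time: 19.85
tool_pos: [0.4778, -0.2588, 0.1943]
ee_rot: [3.128, -0.783, 0.97]
wrist_force: [0.5, -1.4, 0.5]
width: 0.0007
finger_force: 0.5
t 19.85 j [-1.03   0.177  1.513  0.72   1.767 -0.394] p [ 0.478 -0.259  0.194] z [ 0.41   0.574 -0.709] y [ 0.819 -0.573  0.009] g [ 0.475 -0.263  0.2  ] w 0.0007474145887749952 0.5273577020489029
tip [ 0.482 -0.252  0.187] [ 0.454 -1.437  0.539]
```

View pics/c8.png

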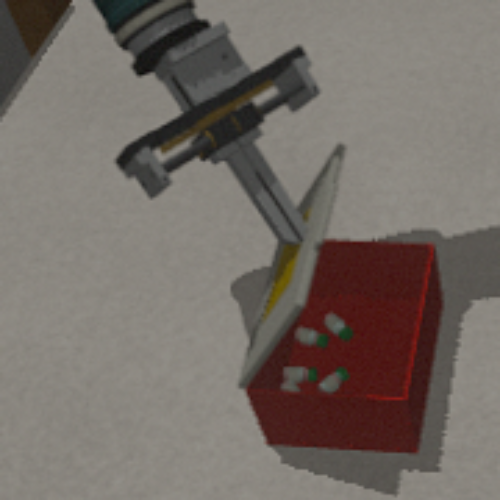

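The lid is following the fingertips and is now past upright, with contact at about (290,240). I'll continue the arc to shut.

```bash
python3 -m pendant '[[-0.15,1.15,-0.75,0,0,0,0],[-0.1,1.05,-0.9,0,0,0,0],[-0.1,0.95,-1,0,0,0,0],[-0.1,0.8,-1.1,0,0,0,0],[-0.1,0.65,-1.2,0,0,0,0],[-0.05,0.5,-1.3,0,0,0,0],[-0.05,0.35,-1.3,0,0,0,0],[0,0.1,-0.8,0,0,0,0]]'
python3 -m pendant '[[0,0,-0.3,0,0,0,0],[0,0,-0.3,0,0,0,0],[0,0,0,0,0,0,0]]'
```

```text
time: 20.7
tool_pos: [0.471, -0.2024, 0.1109]
ee_rot: [3.133, -0.789, 0.968]
wrist_force: [-16.7, -9.2, 32.2]
width: 0.0006
finger_force: 16.4
time: 21.0
tool_pos: [0.471, -0.2027, 0.1107]
ee_rot: [3.129, -0.792, 0.976]
wrist_force: [-15.6, -1.9, 30.2]
width: 0.0005
finger_force: 15.4
```

```bash
python3 -m pendant '[[0,0,1,0,0,0,0],[-0.5,-1,3,0,0,0,0],[-0.5,-2,4,0,0,0,0],[-1,-3,4,0,0,0,0],[-2,-4,2,0,0,0,0],[-2,-4,0,0,0,0,0],[-2,-4,0,0,0,0,0],[0,0,0,0,0,0,0]]'
python3 - <<'E'
from h import *
st(); a=snap('scene','s9.png');b=snap('top','t9.png')
cv2.imwrite('pics/c9.png',np.vstack([np.hstack([cv2.resize(a[90:220,140:300,::-1],(400,325)),cv2.resize(b[220:350,340:500,::-1],(400,325))]),np.hstack([cv2.resize(a[::,::,::-1],(360,270)),cv2.resize(b[:,:,::-1],(440,270))])]))
print(proj('top',[[.41,-.155,.098]]))
E
```

```text
time: 21.8
tool_pos: [0.389, -0.3869, 0.2399]
ee_rot: [3.138, -0.784, 0.958]
wrist_force: [-0.4, -0.3, -0.1]
width: 0.0002
finger_force: 0.0
t 21.8 j [-1.255  0.297  1.275  0.676  2.003 -0.487] p [ 0.389 -0.387  0.24 ] z [ 0.409  0.575 -0.708] y [ 0.816 -0.578  0.003] g [ 0.386 -0.391  0.246] w 0.0001674987683198655 0.0
[[373.393 320.74 ]]
```

View pics/c9.png

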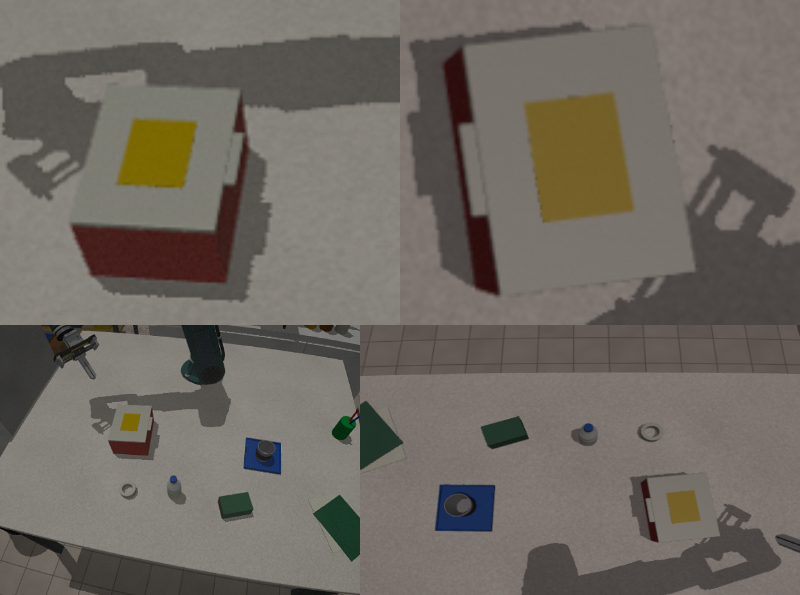

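The lid lies flat and flush on the bin, its lip over the left wall. It had taken about 30 N of push without moving further. The cup stands in the tray and the bystanders look undisturbed. Handing in.

```bash
python3 -c "
from bench import robot
print(robot.close_job())"
```

```text
the job is handed in; nothing more can be done
None
```

The job is handed in: all five vials are in the red bin with none spilled, the empty cup stands upright in the blue tray, the lid was pushed shut last, and the gel bottle, carton and tape were left where they were; it took about 22 s of the 64 s allowed, and no verdict came back.

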